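# Snap a name tag onto its jar-stand bracket with snap pliers

### The arm

A 6-joint arm with a two-finger parallel gripper is mounted at the origin on a cart in front of the work surface, level with it; the furniture and walls round the work are solid. World frame = base frame: x ahead of the robot, y to its left, z up, the work surface at z = 0. Lengths are in mm, angles in rad, forces in N, time in s.
With the tool pointing down it reaches from about 300 to 775 mm from the base axis. Payload 14.6 kg.
Tool frame: the origin (TCP) lies midway between the tips of the shut fingers; the grasp point (between the pads) lies behind it (manip.grip_depth is the z of the grasp point in the tool frame, in mm); z points along the fingers, y is the line along which they close (so a half turn about z gives the same grasp; the last joint's range is limited). The gripper opens to 94 mm and grips with 3 to 60 N. Pads are 16 mm wide; open, the fingers measure 119 mm over their backs; the gripper's body (75 mm by 177 mm) begins 78 mm behind the grasp point.
Start: joints at [-1.299, 0.3, 1.521, -0, 1.321, -0.067], TCP at [182.788, -518.727, 205.446] pointing down, gripper open.
Joint ranges: [-3.03, 3.03], [-0.79, 2.21], [0.23, 2.52], [-1.04, 4.18], [0, 3.07], [-2.55, 2.55]. Speed limits (rad/s): [2.22, 2.22, 2.57, 3.14, 3.14, 3.14].

### API

Orientations are given as [roll, pitch, yaw] about the fixed x, y, z axes, in that order (R = Rz(yaw) Ry(pitch) Rx(roll)).
In Python, from cell import manip gives the robot as it stands.
- The arm moves only by the shell command python3 -m creep 'ROWS' [OPENING] [FORCE]. ROWS is a JSON list of rows, 1 to 5 of them, each written [[dx, dy, dz], [rx, ry, rz]]: dx, dy, dz in units of 5 mm, then a rotation vector rx, ry, rz in rad; each row is the pose to reach, as a shift and turn from the pose commanded when the command began, along the tool's axes at that moment; what a row does not reach only later rows make up. A row lasts 1/10 s, in which the tool goes at most 50 mm and 0.15 rad, less where a joint would pass 70% of its speed; a pose out of reach is approached as far as the arm can. OPENING is the finger opening in mm, set as the command begins (- or left out keeps the last). The fingers move at their own pace and stop on an object; FORCE is the grip in N (left out, the last holds). Time passes only in rows, so rows that do not move let the fingers close. It prints the time, the measured TCP pose, the force, the opening and the grip force at its end. Input that does not fit is refused with a message, and nothing moves.
- manip.read_state(): the state, without advancing time (a new reading comes with each control period).
- manip.camera(name): name is "scene" or "top" or "wrist"; returns (picture, depth): 480x640x3 uint8, red, green, blue; 480x640 float32, mm along the optical axis (not along the pixel's ray), 0 where there is no reading.
- manip.camera_info(name): a dict with "K" (3x3 intrinsics, pixels), "rvec" (rotation vector, rad) and "tvec" (3), from world to camera coordinates, as OpenCV has them; the wrist camera has in their place "mount" (4x4, takes a point from camera to tool coordinates, whose origin is the TCP and whose axes are the flange's). Camera axes: x right, y down, z forward; pixel columns grow to the right and rows downward; lengths in mm; the calibration is good to about 2 mm. The wrist camera is an equidistant fisheye: a pixel r from the principal point sees the ray r / f radians off the axis. A picture is of the moment at which its call begins: read the wrist's pose just before it. camera_info takes no time and is no camera call.
- manip.sign_off(): hands the job in; it is judged then, once.
The state is a dict: "clock": time; "joints": joint angles; "qd": joint speeds; "effort": joint torques, N m; "eef_pos": TCP position; "eef_rot": TCP orientation; "wrist_force": force on the tool from outside, world axes, zero at the start; "moment": the same for the moment, N m; "finger_gap": finger opening in mm; "finger_force": force on a finger pad.
Only numpy, scipy, OpenCV 4.12 (cv2) and the standard library are available. Lean on these libraries where they do the work, as an engineer would, in place of code of your own. Each camera call takes 0.05 s, during which the arm holds its last target. There are 200 camera calls.

### The job

Pick up the blue-handled snap pliers from their wooden rest, slide the open jaws over the near edge of the stand's steel bracket, level with the red stud, until that edge bears lightly on the brass stop in the pliers' throat, then squeeze the handles until the white tag's stud clicks fully home. Let the pliers spring open, back off and lay them flat on their rest the way they lay. Press gently, touch the stand only with the pliers, and leave the other things alone.

Things in the scene. Friction and masses are not known exactly. Their poses are not given: they have to be found in the camera images.
- pliers: Snap pliers, 195 mm long, 18 mm thick, 0.2 kg, lying flat, two blue handles. Origin on the underside at the pivot; x to the jaws, z up; the frame turns with the half whose handle is at -y. In the throat a brass stop, set differently each time and not measured: its front lies 16 to 27 mm ahead of the pivot. Feel for it. Held across both handles, the mid line stays midway between the fingers.
- pliers_pivot (a point): Pivot of the pliers, at half their thickness (9 mm above the underside)
- pliers_grip (a point): Grip place on the mid line, 75 mm behind the pivot, at half thickness: pinch both handles here, across y. Width over the handles: 67 mm open, 37 mm when 0.40 closed. Handles run to 60 mm behind this point, flaring 0.1 rad each to the rear when open. Guards stand 5 mm out from the handles from 16 mm ahead of this point. The pliers balance near here.
- pliers_jaws (a point): Middle between the round black jaw pads (14 mm across), 50 mm ahead of the pivot, at half thickness. Gap between the pads: 33 mm open, shrinking 0.67 mm per mm of the width over the handles; less 0 to 3 mm, as the pad of the +y jaw is set forward by a screw, differently each time and not measured.
- pliers_hinge (a joint): Hinge of the pliers, rad: 0 fully open (at a stop), 0.40 with the jaws parallel (pads 13 mm apart or up to 3 mm less), 0.46 at most. A spring opens it: 7 N per handle at the grip place when open, 9.5 N at 0.40.
- rest: Fixed wooden rest 215 x 96 mm; two cross blocks, tops 25 mm high, one under jaws and pivot (x = 48 to 132 mm), one under the handle ends (x = -71 to -45 mm), open between. Origin on the worktop below the grip place of the pliers; x to the jaws. The pliers lie flat along its x, pivot at about x = 75 mm, y = 0.
- stand: Fixed stand: wooden base 200 x 100 x 20 mm (x = -75 to 125 mm), origin on the worktop, x points away from the robot, z up; the pliers come along +x. The bracket and the tag stand on it at x = 90 mm, stud axis 80 mm high.
- bracket: Upright steel plate on the stand, 58 mm in x, 4 mm thick in y, from 26 to 114 mm above the worktop; origin at its centre on the stud axis, axes as the stand's. Its near free edge is at x = -29 mm. Pushed with over 30 N it bends.
- rivet: Brass rivet head on the -y face of the bracket, 18 mm across, 3 mm thick, centred on the stud axis: the anvil for one jaw. Origin as the bracket's; its face is at y = -5 mm.
- tag: Blank white plastic tag, 44 mm in x, 50 mm high, 3 mm thick, beside the +y face of the bracket, with a red stud head 18 mm across, 3 mm thick, in front of it. Axes as the stand's; at snap = 0 its origin coincides with the bracket's; it slides along -y. The face of the red head is at y = +14 mm in the tag's frame.
- tag_head (a point): Centre of the face of the red stud head
- snap (a joint): How far the tag is pressed onto the bracket, m: 0 open (6 mm gap behind it), 0.006 home. It resists with 8 N at first, less as it goes, nothing at 0.004, then it snaps home by itself; let go before 0.004, it springs back. The tag breaks when the pliers press on it with over 35 N.
- jam_red: Jam jar with red lid, 80 x 142 mm, bystander
- jam_green: Jam jar with green lid, 66 x 108 mm, bystander
- jam_small_b: Small jam jar with yellow lid, 54 x 78 mm, bystander
- lemon: Lemon, 78 x 55 mm, bystander
- label_tape: Roll of tape, 100 x 25 mm, bystander
There are look-alikes about, which are no part of the job. There is more than one size of the pliers; the job needs the larger.

How it is judged:
By the outcome, as a careful person would: the job done as asked, in the order asked, and still so for the second after the job is handed in, with the robot touching nothing.
It also fails if it takes over 67 s, if anything falls off the work surface, if the arm or the gripper's body presses on something with over 40 N, if the wrist force passes 120 N, or if a joint passes its speed limit or range.

## Working session

There is one attempt and no reset: what is moved stays moved. The work goes in short steps, Python scripts to look and compute and a shell command to move; the robot and the scene stay as the last step left them, time stands still between calls to the robot, and variables do not carry over. Pictures are saved under pics/ and viewed, at most 10 in all, crops included, and the job is handed in when it is done.

```bash
ls; mkdir -p pics
python3 - <<'E'
from cell import manip
import cv2,numpy as np
for n in ("top","scene"):
    p,d=manip.camera(n); np.savez(f"{n}.npz",p=p,d=d)
    cv2.imwrite(f"pics/{n}0.png",p[:,:,::-1])
    print(n,manip.camera_info(n))
print(manip.camera_info("wrist"),manip.grip_depth); print(manip.read_state())
E
```

```text
pics
top {'K': array([[606.80987061,   0.        , 316.53391632],
       [  0.        , 606.80987061, 248.87325464],
       [  0.        ,   0.        ,   1.        ]]), 'rvec': array([ 2.16590841, -1.86355325,  0.32022716]), 'tvec': array([ -43.17120681,  601.5744327 , 1474.87757771])}
scene {'K': array([[499.92560995,   0.        , 313.50823665],
       [  0.        , 499.92560995, 230.19771997],
       [  0.        ,   0.        ,   1.        ]]), 'rvec': array([ 0.76222269, -2.56653875,  1.1194481 ]), 'tvec': array([ 534.15529201,  267.60734589, 1064.80892536])}
{'K': array([[371.64829954,   0.        , 322.02346444],
       [  0.        , 371.64829954, 238.75118601],
       [  0.        ,   0.        ,   1.        ]]), 'mount': array([[ 1.27895409e-04, -9.72079056e-01, -2.34653559e-01,
         6.94979662e+01],
       [ 9.99999873e-01,  1.01611888e-05,  5.02945339e-04,
        -1.00185165e+00],
       [-4.86518272e-04, -2.34653593e-01,  9.72078934e-01,
        -1.78790841e+02],
       [ 0.00000000e+00,  0.00000000e+00,  0.00000000e+00,
         1.00000000e+00]])} -18.8
{'clock': 0.1, 'joints': array([-1.29857784e+00,  3.00404131e-01,  1.52153790e+00, -8.48782466e-06,
        1.32069732e+00, -6.66289187e-02]), 'qd': array([-2.33939646e-04, -1.23332278e-03, -1.25151808e-03, -1.73114022e-05,
        7.38260998e-04,  1.92999108e-04]), 'effort': array([ 1.47387691e-03, -5.32644582e+01, -3.53285086e+01,  7.09062768e-02,
        2.34920578e-02, -9.23024822e-05]), 'eef_pos': array([ 182.73469813, -518.49822319,  204.94133158]), 'eef_rot': array([-3.14054774e+00, -6.14850442e-05,  3.38849482e-01]), 'wrist_force': array([ 0.30280595,  0.43687718, -0.0814169 ]), 'moment': array([ 0.04985405,  0.00534127, -0.01345144]), 'finger_force': 0.0, 'finger_gap': 94.03206499147456}
```

View pics/top0.png

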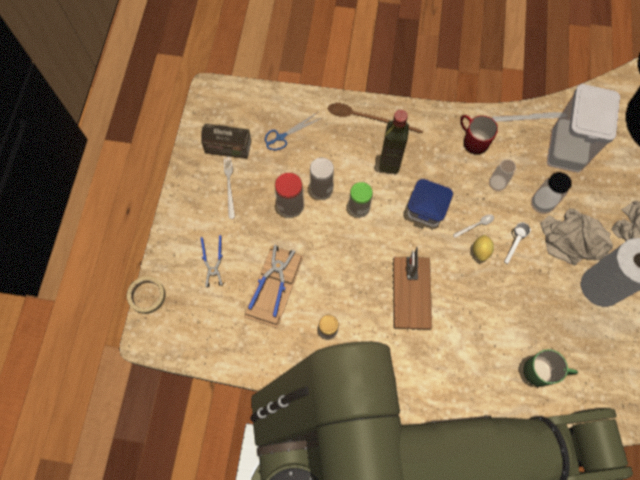

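View pics/scene0.png

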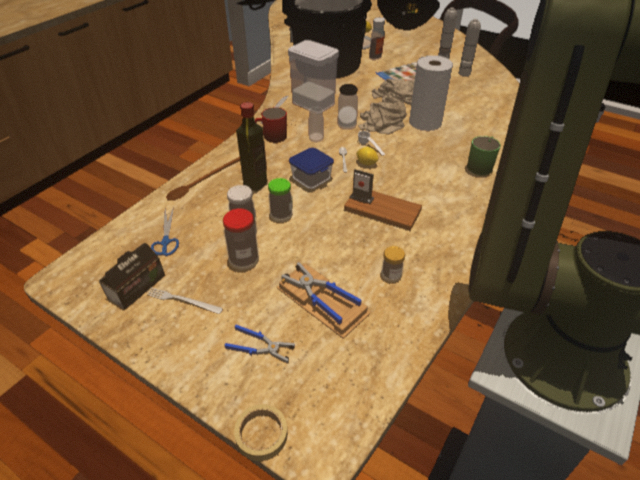

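The larger pliers lie on the wooden rest, top (272,285) / scene (320,290). The look-alike is the small loose pair, top (212,262) / scene (260,343), which has no rest. The stand is at top (412,290). I'll measure these and check with a crop.

```bash
cat > h.py <<'E'
import numpy as np,cv2
from cell import manip
from scipy.spatial.transform import Rotation as R
def cam(n):
    i=manip.camera_info(n); M=cv2.Rodrigues(i["rvec"])[0]; return i["K"],M,i["tvec"]
def ray(n,px):
    K,M,t=cam(n); px=np.atleast_2d(np.float64(px))
    d=np.c_[px,np.ones(len(px))]@np.linalg.inv(K).T@M; return -M.T@t,d
def plane(n,px,z):
    o,d=ray(n,px); return o+d*((z-o[2])/d[:,2])[:,None]
def proj(n,P):
    K,M,t=cam(n); q=(np.atleast_2d(P)@M.T+t)@K.T; return q[:,:2]/q[:,2:]
def two(pa,pb):
    A=[];b=[]
    for n,p in(("top",pa),("scene",pb)):
        o,d=ray(n,p); d=d[0]/np.linalg.norm(d[0]); Q=np.eye(3)-np.outer(d,d); A.append(Q);b.append(Q@o)
    x,r=np.linalg.lstsq(np.vstack(A),np.hstack(b),rcond=None)[:2]; return x,np.sqrt(r)
E
python3 - <<'E'
from h import *
for n in("top","scene"):
    p=np.load(n+".npz")["p"]; hsv=cv2.cvtColor(p,cv2.COLOR_RGB2HSV)
    m=cv2.inRange(hsv,(105,120,60),(128,255,255))
    c,l,s,ce=cv2.connectedComponentsWithStats(m)
    for i in range(1,c):
        if s[i,4]>25:
            pts=np.argwhere(l==i)[:,::-1]; (cx,cy),(w,h),a=cv2.minAreaRect(pts.astype(np.float32))
            e=cv2.boxPoints(((cx,cy),(w,h),a)); o=e[np.argsort(np.linalg.norm(e-e[0],axis=1))]
            W=plane(n,[[cx,cy]],36)[0]; print(n,s[i,4],np.round([cx,cy,w,h,a],1),W.round(), plane(n,[(e[0]+e[1])/2,(e[2]+e[3])/2,(e[1]+e[2])/2,(e[3]+e[0])/2],36).round(0)[:,:2].tolist())
t=np.load("top.npz")["p"][:,:,::-1]; s=np.load("scene.npz")["p"][:,:,::-1]
a=cv2.resize(t[225:345,185:445],None,fx=3,fy=3,interpolation=3)
cv2.imwrite("pics/crop1.png",a)
b=cv2.resize(s[160:340,260:440],None,fx=3.3,fy=3.3,interpolation=3); cv2.imwrite("pics/crop2.png",b)
E
```

```text
top 960 [430.  199.6  35.8  32.9  20.6] [ 819. -241.   36.] [[831.0, -193.0], [806.0, -289.0], [869.0, -253.0], [769.0, -230.0]]
top 56 [256.1 292.6   2.8  31.3  25. ] [480. 191.  36.] [[481.0, 195.0], [479.0, 188.0], [521.0, 181.0], [439.0, 202.0]]
top 50 [278.7 299.2   2.9  31.   14. ] [471. 129.  36.] [[472.0, 133.0], [471.0, 125.0], [514.0, 126.0], [429.0, 132.0]]
scene 40 [304.9 153.3   5.3  15.1  51.3] [ 864. -292.   36.] [[874.0, -299.0], [853.0, -285.0], [863.0, -324.0], [864.0, -261.0]]
scene 49 [163.8 244.8   5.1  16.2  17.1] [936. 244.  36.] [[943.0, 245.0], [928.0, 242.0], [952.0, 220.0], [920.0, 267.0]]
scene 97 [343.5 291.   36.7   4.1  28.4] [472. 127.  36.] [[518.0, 125.0], [428.0, 130.0], [473.0, 121.0], [471.0, 133.0]]
scene 117 [325.2 307.9  36.9   5.2  40.2] [481. 192.  36.] [[527.0, 180.0], [438.0, 203.0], [481.0, 185.0], [482.0, 199.0]]
scene 63 [249.1 330.9  27.8   2.8  18.4] [586. 333.  36.] [[617.0, 340.0], [555.0, 327.0], [587.0, 330.0], [584.0, 337.0]]
scene 76 [240.5 347.6  29.8   3.9  14. ] [574. 377.  36.] [[606.0, 386.0], [543.0, 367.0], [576.0, 372.0], [572.0, 381.0]]
```

View pics/crop1.png

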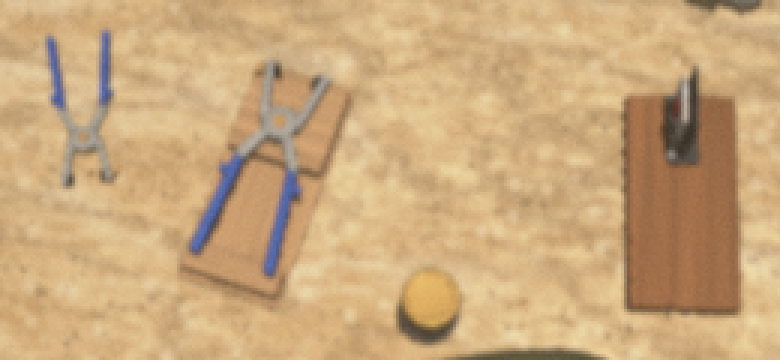

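View pics/crop2.png

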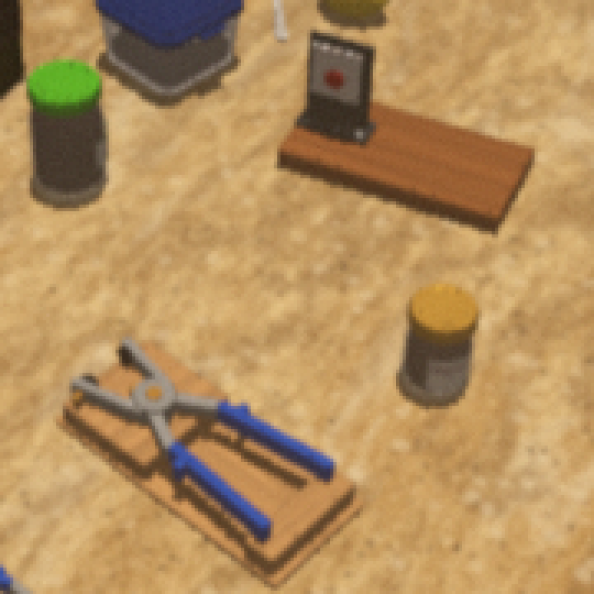

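The crops confirm it: the larger pliers lie on the rest with the pivot at crop1 (281,121). The small look-alike sits loose at crop1 (84,135). The bracket has the red stud at crop2 (334,78). Next I'll work out the coordinates.

Run:
```python
from h import *
c1=lambda x,y:np.array([185+(x+.5)/3-.5,225+(y+.5)/3-.5]); c2=lambda x,y:np.array([260+(x+.5)/3.3-.5,160+(y+.5)/3.3-.5])
np.set_printoptions(suppress=True,precision=1)
print("pivot",two(c1(281,121),c2(154,393)),plane("top",c1(281,121),43),plane("scene",c2(154,393),43))
print("stand corners z20 top",plane("top",[c1(628,98),c1(735,98),c1(740,312),c1(627,310)],20))
print("stand scene",plane("scene",[c2(534,155),c2(496,218),c2(278,153)],20))
T=np.load("top.npz");S=np.load("scene.npz")
d=T["d"];p=T["p"]
# depth points
K,M,t=cam("top"); v,u=np.mgrid[:480,:640]; X=np.stack([(u-K[0,2])/K[0,0]*d,(v-K[1,2])/K[1,1]*d,d],-1); W=(X-t)@M
for n,uv in dict(base_gap=c1(240,190),block=c1(310,150),near=c1(215,262)).items(): print(n,W[tuple(uv.round().astype(int)[::-1])])
# stand from depth: wood plane 15..25 high
r=W[245:335,385:440].reshape(-1,3); r=r[(r[:,2]>13)&(r[:,2]<27)]; q=cv2.minAreaRect(r[:,:2].astype(np.float32)); print("stand depth",q,np.median(r[:,2]))
r=W[235:285,400:425].reshape(-1,3); r=r[(r[:,2]>95)&(r[:,2]<125)]; print("bracket top",len(r),r.mean(0),r.min(0),r.max(0)); 
hsv=cv2.cvtColor(S["p"],cv2.COLOR_RGB2HSV); m=(cv2.inRange(hsv,(0,120,60),(8,255,255))|cv2.inRange(hsv,(172,120,60),(180,255,255)))
m[:170]=0;m[200:]=0;m[:,:350]=0;m[:,380:]=0
mm=np.argwhere(m)[:,::-1]; print(len(mm),mm.mean(0)); print("head z80",plane("scene",mm.mean(0),80))
for n in("jar",):
  print(plane("top",c1(430,297),78))
```

```text
pivot (array([563.4, 145.7,  40.7]), array([0.1])) [[562.7 145.5  43. ]] [[562.1 147.5  43. ]]
stand corners z20 top [[ 638.8 -161.2   20. ]
 [ 653.3 -257.7   20. ]
 [ 456.1 -279.4   20. ]
 [ 443.2 -181.5   20. ]]
stand scene [[ 453.3 -267.9   20. ]
 [ 446.1 -177.9   20. ]
 [ 637.5 -153.    20. ]]
base_gap [506.6 175.7  -2.4]
block [546.6 117.7  17.2]
near [430.8 183.9  23.8]
stand depth ((560.7263793945312, -214.5474853515625), (226.64491271972656, 125.10482025146484), 0.9196676015853882) 20.434468502410816
bracket top 91 [ 614.1 -207.7  108.6] [ 586.7 -216.3   95.6] [ 646.5 -198.7  120.3]
25 [360.9 183.5]
head z80 [[ 612.5 -199.1   80. ]]
[[415.7 -10.4  78. ]]
```

```bash
cat > go.py <<'E'
# go.py x y z yaw -> shift/turn in tool axes from the present pose
from h import *; import sys
s=manip.read_state(); A=R.from_euler("xyz",s["eef_rot"]); x=np.float64(sys.argv[1:5])
B=R.from_euler("xyz",[np.pi,0,x[3]])
print("d",(A.inv().apply(x[:3]-s["eef_pos"])).round(1),"rv",(A.inv()*B).as_rotvec().round(3),"clock",round(s["clock"],2),"F",s["wrist_force"].round(1),"gap",round(s["finger_gap"],1),s["eef_pos"].round(1),s["eef_rot"].round(3))
E
python3 go.py 489 158 150 -0.16
```

```text
d [ 513.7 -536.2   55.5] rv [-0.001  0.     0.499] clock 0.1 F [ 0.3  0.4 -0.1] gap 94.0 [ 182.7 -518.5  204.9] [-3.141 -0.     0.339]
```

Careful with the scale: shifts go in units of 5 mm. That gives: 170 mm is 34, 34 mm is 6.8.

```bash
python3 -m creep '[[[6.8,-7,0],[0,0,0]],[[13.6,-14,0],[0,0,0]],[[20.4,-21,0],[0,0,0]],[[27.2,-28,0],[0,0,0]],[[34,-35,0],[0,0,0]]]' 90
python3 -m creep '[[[6.8,-7,0],[0,0,0]],[[13.6,-14,0],[0,0,0]],[[20.4,-21,0],[0,0,0]],[[27.2,-28,0],[0,0,0]],[[34,-35,0],[0,0,0]]]'
python3 -m creep '[[[6.8,-7.2,0],[0,0,0.1]],[[13.6,-14.4,0],[0,0,0.2]],[[20.4,-21.6,0],[0,0,0.3]],[[27.6,-29.2,0],[0,0,0.4]],[[34.8,-37.2,0],[0,0,0.5]]]'
python3 go.py 489 158 150 -0.16
```

```text
clock: 0.6
eef_pos: [285.2, -295.3, 205.3]
eef_rot: [-3.141, 0.0, 0.338]
wrist_force: [1.1, -0.0, -0.0]
finger_gap: 90.0
finger_force: 0.0
clock: 1.1
eef_pos: [387.4, -73.6, 205.5]
eef_rot: [3.141, -0.0, 0.339]
wrist_force: [1.1, -0.9, 0.2]
finger_gap: 89.9
finger_force: 0.0
clock: 1.6
eef_pos: [487.4, 154.1, 205.2]
eef_rot: [3.141, 0.0, -0.165]
wrist_force: [1.3, -0.5, -0.4]
finger_gap: 90.3
finger_force: 0.0
d [ 1.  -4.1 55.2] rv [ 0.     0.    -0.005] clock 1.6 F [ 1.3 -0.5 -0.4] gap 90.3 [487.4 154.1 205.2] [ 3.141  0.    -0.165]
```

Now a wrist look to refine the grasp.

```bash
cat >> h.py <<'E'
def wrist():
    s=manip.read_state(); p,d=manip.camera("wrist"); return s,p,d
def wplane(s,px,z):
    i=manip.camera_info("wrist");K=i["K"];m=i["mount"]; px=np.atleast_2d(np.float64(px))
    v=(px-[K[0,2],K[1,2]])/K[0,0]; r=np.linalg.norm(v,axis=1)+1e-9
    d=np.c_[v*(np.sin(r)/r)[:,None],np.cos(r)]
    A=R.from_euler("xyz",s["eef_rot"]); o=s["eef_pos"]+A.apply(m[:3,3]); d=A.apply(d@m[:3,:3].T)
    return o+d*((z-o[2])/d[:,2])[:,None]
E
python3 - <<'E'
from h import *; import pickle
s,p,d=wrist(); pickle.dump((s,p,d),open("w1.pkl","wb")); cv2.imwrite("pics/w1.png",p[:,:,::-1])
hsv=cv2.cvtColor(p,cv2.COLOR_RGB2HSV); m=cv2.inRange(hsv,(105,110,50),(130,255,255))
c,l,st,ce=cv2.connectedComponentsWithStats(m)
for i in range(1,c):
    if st[i,4]>200: 
        pts=np.argwhere(l==i)[:,::-1]; W=plane and wplane(s,pts,38)[:,:2]
        print(st[i],cv2.minAreaRect(W.astype(np.float32)),cv2.fitLine(W.astype(np.float32),2,0,.01,.01).ravel())
E
```

```text
[141 111  21  58 254] ((600.9955444335938, 307.357421875), (62.25765609741211, 8.05534839630127), 10.034351348876953) [9.8568231e-01 1.6861317e-01 6.0086426e+02 3.0864883e+02]
[105 134  31  50 336] ((590.0733032226562, 349.2676696777344), (61.826454162597656, 9.54638671875), 17.431589126586914) [9.4074237e-01 3.3912215e-01 5.9108905e+02 3.4923297e+02]
```

View pics/w1.png

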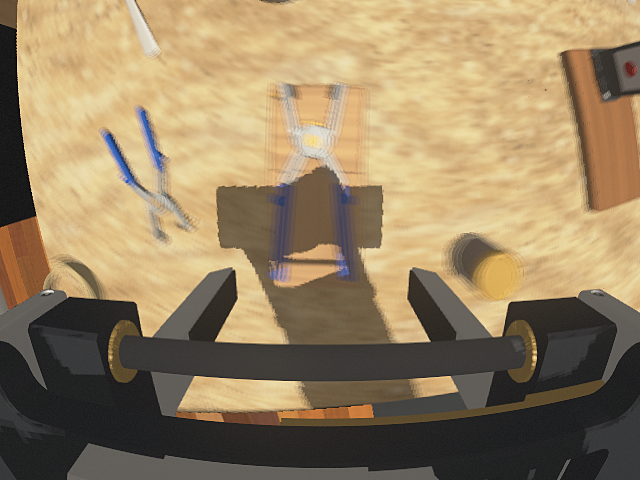

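The wrist picture, blurred by motion, shows the big pliers between the fingers: pivot (313,141), handle ends (272,278) and (350,278). I'll correct y and look again once the arm is still.

```bash
python3 -m creep '[[[0.2,-0.8,4],[0,0,0]],[[0.2,-0.8,4],[0,0,0]],[[0.2,-0.8,4],[0,0,0]],[[0.2,-0.8,4],[0,0,0]]]'
python3 - <<'E'
from h import *
np.set_printoptions(suppress=True,precision=3)
s,p,d=wrist(); cv2.imwrite("pics/w2.png",p[:,:,::-1])
hsv=cv2.cvtColor(p,cv2.COLOR_RGB2HSV); m=cv2.inRange(hsv,(108,90,30),(130,255,255)); m[:,:220]=0;m[:,420:]=0;m[330:]=0
L=[]
for h in(m[:,:313],m[:,313:]):
    off=0 if not L else 313
    pts=np.argwhere(h)[:,::-1]+[off,0]; W=wplane(s,pts,38)[:,:2].astype(np.float32)
    f=cv2.fitLine(W,cv2.DIST_HUBER,0,.01,.01).ravel(); f[:2]*=np.sign(f[0]); t=(W-f[2:])@f[:2]; print(len(W),f,np.degrees(np.arctan2(f[1],f[0]))*np.pi/180,np.percentile(t,[1,99]));L.append(f)
    e=f[2:]+f[:2]*np.percentile(t,1); print("rear end",e)
g=cv2.inRange(hsv,(12,110,120),(32,255,255)); g[:110]=0;g[190:]=0;g[:,:290]=0;g[:,335:]=0
q=np.argwhere(g)[:,::-1]; print(len(q),q.mean(0),wplane(s,q.mean(0),43)); print(s["eef_pos"],s["eef_rot"])
E
```

```text
clock: 2.05
eef_pos: [488.9, 155.2, 186.3]
eef_rot: [-3.141, -0.001, -0.162]
wrist_force: [-0.1, -0.5, -0.0]
finger_gap: 89.8
finger_force: 0.0
1165 [  0.97   -0.243 484.095 189.361] -0.2453439 [-48.48   44.265]
rear end [437.066 201.136]
1117 [  0.998  -0.068 474.954 130.723] -0.06759644 [-48.184  44.375]
rear end [426.88  133.978]
1160 [311.196 137.266] [[570.294 153.043  43.   ]]
[488.892 155.24  186.338] [-3.141 -0.001 -0.162]
```

View pics/w2.png

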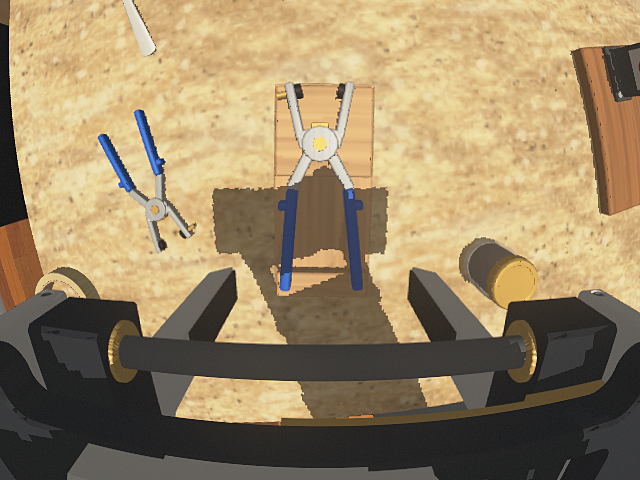

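```bash
python3 go.py 490 158.2 40 -0.157
python3 - <<'E'
from h import *
s,p,d=wrist(); i=manip.camera_info("wrist");K=i["K"];m=i["mount"]
# rough height of gap floor / blocks from fisheye depth
for px in [(318,230),(340,160),(318,280),(240,330)]:
    v=(np.array(px)-[K[0,2],K[1,2]])/K[0,0]; r=np.linalg.norm(v); c=np.r_[v*np.sin(r)/r,np.cos(r)]; c*=d[px[1],px[0]]/c[2]
    print(px,(R.from_euler("xyz",s["eef_rot"]).apply(m[:3,:3]@c+m[:3,3])+s["eef_pos"]).round(1))
E
```

```text
d [  0.4  -3.  146.4] rv [-0.001 -0.001 -0.005] clock 2.1 F [-0.6 -0.5  0.2] gap 90.2 [488.9 155.3 186.4] [-3.141e+00 -1.000e-03 -1.620e-01]
(318, 230) [481.2 162.3   5.8]
(340, 160) [546.8 131.6  38.3]
(318, 280) [436.  169.6  24.1]
(240, 330) [381.3 267.6  -0.8]
```

```bash
python3 -m creep '[[[0.08,-0.6,8],[0,0,-0.005]],[[0.08,-0.6,16],[0,0,-0.005]],[[0.08,-0.6,24],[0,0,-0.005]],[[0.08,-0.6,29.2],[0,0,-0.005]],[[0.08,-0.6,29.2],[0,0,-0.005]]]'
python3 go.py 490 158.2 18 -0.157
```

```text
clock: 2.65
eef_pos: [488.0, 157.9, 37.0]
eef_rot: [3.14, 0.005, -0.157]
wrist_force: [-0.2, 1.0, 0.4]
finger_gap: 89.9
finger_force: 0.0
d [ 2.  -0.6 19. ] rv [0.002 0.005 0.   ] clock 2.65 F [-0.2  1.   0.4] gap 89.9 [488.  157.9  37. ] [ 3.14   0.005 -0.157]
```

To row units: 20 mm is 4, 10 mm is 2.

```bash
python3 -m creep '[[[0.2,-0.1,2],[0,0,0]],[[0.2,-0.1,4],[0,0,0]],[[0.2,-0.1,4],[0,0,0]]]'
python3 go.py 490 158.2 18 -0.157
python3 -m creep '[[[0.2,0,0],[0,0,0]],[[0.2,0,0],[0,0,0]],[[0.2,0,0],[0,0,0]],[[0.2,0,0],[0,0,0]],[[0.2,0,0],[0,0,0]]]' 64 15
python3 go.py 490 158.2 18 -0.157
```

```text
clock: 2.95
eef_pos: [490.6, 158.9, 19.2]
eef_rot: [3.142, 0.0, -0.156]
wrist_force: [0.7, 0.3, 0.0]
finger_gap: 89.8
finger_force: 0.0
d [-0.5  0.8  1.2] rv [0.    0.    0.001] clock 2.95 F [0.7 0.3 0. ] gap 89.8 [490.6 158.9  19.2] [ 3.142  0.    -0.156]
clock: 3.45
eef_pos: [491.7, 158.8, 19.9]
eef_rot: [3.142, -0.0, -0.156]
wrist_force: [-2.4, -2.0, 5.7]
finger_gap: 64.3
finger_force: 9.6
d [-1.6  0.8  1.9] rv [ 0.    -0.     0.001] clock 3.45 F [-2.4 -2.   5.7] gap 64.3 [491.7 158.8  19.9] [ 3.142 -0.    -0.156]
```

To row units: -8 mm is -1.6, -25 mm is -5.

```bash
python3 -m creep '[[[0,0,-1.6],[0,0,0]],[[0,0,-5],[0,0,0]],[[0,0,-5],[0,0,0]]]'
python3 -m creep '[[[0,0,-7],[0,0,0]],[[0,0,-15],[0,0,0]],[[0,0,-22],[0,0,0]],[[0,0,-22],[0,0,0]],[[0,0,-22],[0,0,0]]]'
python3 - <<'E'
from h import *
s,p,d=wrist(); cv2.imwrite("pics/w3.png",p[:,:,::-1]); print(s)
E
```

```text
clock: 3.75
eef_pos: [492.6, 159.1, 46.3]
eef_rot: [-3.14, -0.003, -0.156]
wrist_force: [-0.1, -0.5, -1.7]
finger_gap: 64.2
finger_force: 6.8
clock: 4.25
eef_pos: [491.5, 158.8, 154.0]
eef_rot: [-3.141, -0.0, -0.156]
wrist_force: [-0.0, -0.5, -2.8]
finger_gap: 63.9
finger_force: 6.8
{'clock': 4.25, 'joints': array([2.41604991e-01, 2.74985735e-01, 1.67793421e+00, 9.17628103e-05,
       1.18841602e+00, 1.96858297e+00]), 'qd': array([ 3.97322444e-05,  2.95633036e-02,  2.53580059e-02,  2.91356028e-04,
       -4.45080282e-03,  2.02513925e-04]), 'effort': array([ 3.46623897e-02, -5.40308225e+01, -3.66044927e+01, -2.50009139e-02,
        8.21710797e-02, -5.63428257e-04]), 'eef_pos': array([491.49945753, 158.83311817, 154.00827931]), 'eef_rot': array([-3.14141472e+00, -2.03667686e-04, -1.56215900e-01]), 'wrist_force': array([-0.04849366, -0.50220254, -2.78401092]), 'moment': array([ 0.03659885, -0.04086716, -0.03525224]), 'finger_force': 6.771313338540494, 'finger_gap': 63.94043736177144}
```

View pics/w3.png

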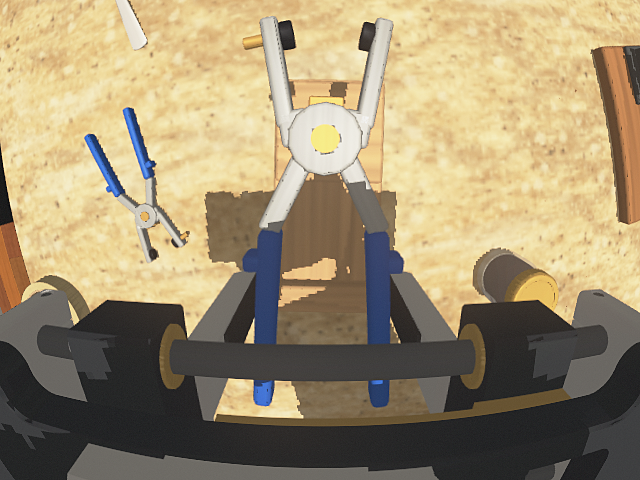

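The pliers hang level in the grip: pivot (325,140), pads (289,35) and (368,37), brass stop front about (325,97). Next I'll get the in-hand pose.

```bash
python3 - <<'E'
from h import *
s=manip.read_state(); z=s["eef_pos"][2]+14.5
P=wplane(s,[(325,140),(289,35),(368,37),(264,400),(379,400),(325,97)],z+9); P[1:3]=wplane(s,[(289,35),(368,37)],z+6); P[5]=wplane(s,(325,97),z+5)
A=R.from_euler("xyz",s["eef_rot"]); print(A.inv().apply(P-s["eef_pos"]).round(1))
yaw=.107; c,sn=np.cos(yaw),np.sin(yaw)
Rz=np.array([[c,-sn],[sn,c]]); O=np.array([523,-222.6])
for x in(-75,-60,-35): print(x,O+Rz@[x,3.5])
E
python3 go.py 450 -230 155 0.107
```

```text
[[ 73.3  -0.4 -23.6]
 [120.  -15.7 -20.7]
 [119.3  18.  -20.7]
 [-55.3 -31.9 -23.4]
 [-55.3  28.1 -23.4]
 [ 92.   -0.4 -19.6]]
-75 [ 448.05514223 -227.12971237]
-60 [ 462.96935663 -225.52777322]
-35 [ 487.82638061 -222.85787465]
d [ 19.9 390.4  -1.7] rv [ 0.     0.002 -0.263] clock 4.3 F [-0.4  0.1 -2.3] gap 64.0 [491.1 158.7 153.1] [ 3.141e+00  2.000e-03 -1.560e-01]
```

```bash
python3 go.py 433 -227 155 0.107
python3 -m creep '[[[0,8,0],[0,0,0]],[[0,16,0],[0,0,0]],[[0,25,0],[0,0,0]],[[0,34,0],[0,0,0]],[[0,40,0],[0,0,0]]]'
python3 go.py 433 -227 155 0.107
```

```text
d [  2.6 390.   -1.6] rv [ 0.     0.002 -0.263] clock 4.3 F [-0.4  0.1 -2.3] gap 64.0 [491.1 158.7 153.1] [ 3.141e+00  2.000e-03 -1.560e-01]
clock: 4.8
eef_pos: [459.1, -40.9, 152.8]
eef_rot: [3.141, 0.003, -0.157]
wrist_force: [0.0, 0.8, -2.5]
finger_gap: 64.2
finger_force: 6.8
d [  3.3 187.9  -2.2] rv [-0.     0.003 -0.264] clock 4.8 F [ 0.   0.8 -2.5] gap 64.2 [459.1 -40.9 152.8] [ 3.141e+00  3.000e-03 -1.570e-01]
```

```bash
python3 -m creep '[[[0,8,0],[0,0,-0.06]],[[0.2,16,0],[0,0,-0.12]],[[0.4,24,0],[0,0,-0.18]],[[0.6,32,0],[0,0,-0.24]],[[0.6,37.2,0],[0,0,-0.264]]]'
python3 -m creep '[[[0,0,0],[0,0,0]],[[0,0,0],[0,0,0]],[[0,0,0],[0,0,0]]]'
python3 go.py 433 -227 65.5 0.107
python3 - <<'E'
from h import *; import pickle
s,p,d=wrist(); pickle.dump((s,p,d),open("w4.pkl","wb")); cv2.imwrite("pics/w4.png",p[:,:,::-1])
E
```

```text
clock: 5.3
eef_pos: [433.3, -224.9, 152.6]
eef_rot: [-3.14, 0.002, 0.109]
wrist_force: [0.2, 0.9, -1.9]
finger_gap: 64.3
finger_force: 6.8
clock: 5.6
eef_pos: [434.4, -222.1, 153.6]
eef_rot: [-3.14, 0.001, 0.108]
wrist_force: [0.4, -0.6, -2.3]
finger_gap: 64.6
finger_force: 6.8
d [-1.8  4.9 88.1] rv [-0.001  0.001  0.001] clock 5.6 F [ 0.4 -0.6 -2.3] gap 64.6 [ 434.4 -222.1  153.6] [-3.14e+00  1.00e-03  1.08e-01]
```

View pics/w4.png

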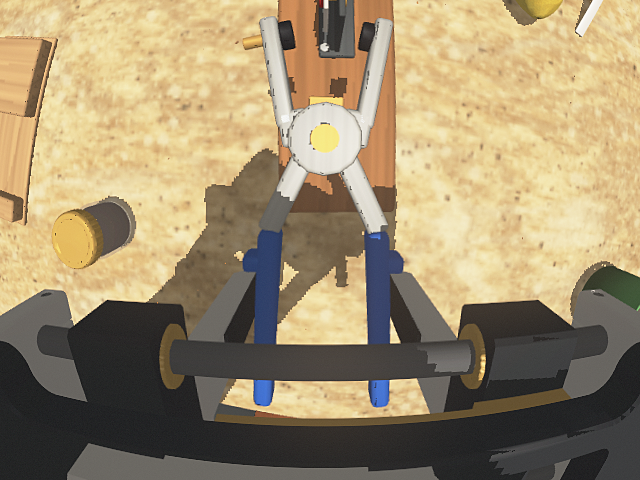

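The bracket stands at (337,25), between the open jaws, and the stand's near corners are at (280,212) and (396,211). I'll check its pose from this view.

Run:
```python
from h import *; import pickle
s,p,d=pickle.load(open("w4.pkl","rb"))
hsv=cv2.cvtColor(p,cv2.COLOR_RGB2HSV); b,g,r=0,1,2
def sub(row):  # left/right wood edges by gradient in saturation
    x=cv2.GaussianBlur(hsv[row-1:row+2,:,1].astype(np.float32).mean(0)[None],(5,1),0)[0]; return np.gradient(x)
for row in(120,140,160,190,200):
    x=np.gradient(cv2.GaussianBlur(p[row-2:row+3,:,0].astype(np.float32).mean(0)[None],(5,1),0)[0]); R_=375+np.argmax(abs(x[375:425])); print(row,R_,wplane(s,(R_,row),20).round(1))
print("near corners",wplane(s,[(280,212),(396,211)],20).round(1), "mid",wplane(s,[(280,212),(396,211)],20).mean(0).round(1))
yaw=.107;M=np.array([[np.cos(yaw),-np.sin(yaw)],[np.sin(yaw),np.cos(yaw)]]);print("exp",np.array([523,-222.6])+M@[-75,0])
c=cv2.resize(p[0:110,260:400],None,fx=5,fy=5,interpolation=3); cv2.imwrite("pics/w4c.png",c[:,:,::-1])
```

```text
120 396 [[ 536.6 -272.    20. ]]
140 395 [[ 519.5 -273.2   20. ]]
160 395 [[ 502.7 -275.3   20. ]]
190 396 [[ 477.3 -279.5   20. ]]
200 396 [[ 468.8 -280.7   20. ]]
near corners [[ 447.4 -183.1   20. ]
 [ 459.3 -282.1   20. ]] mid [ 453.4 -232.6   20. ]
exp [ 448.42892803 -230.60969573]
```

View pics/w4c.png

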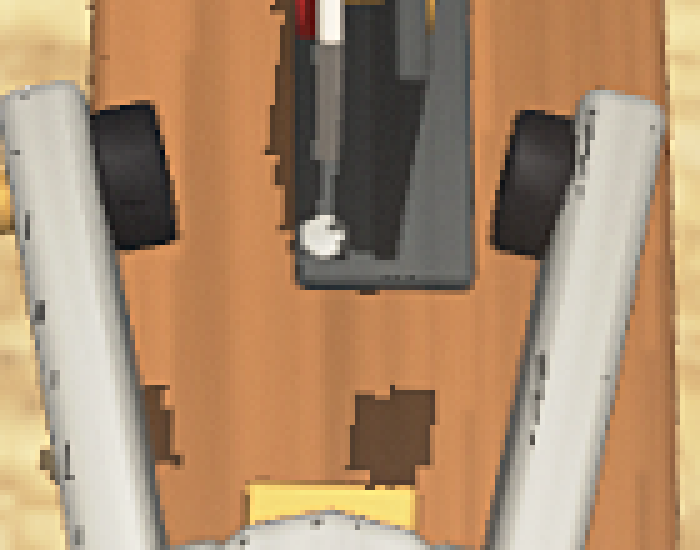

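```bash
python3 - <<'E'
from h import *; import pickle
s,p,d=pickle.load(open("w4.pkl","rb"))
P=wplane(s,(342,15.5),114)[0]; print("edge top corner",P)
for yaw in(.107,.12):
    M=np.array([[np.cos(yaw),-np.sin(yaw)],[np.sin(yaw),np.cos(yaw)]]);print("exp",np.array([523,-222.6])+M@[61,0])
A=R.from_euler("xyz",s["eef_rot"]); print("edge in tool",A.inv().apply(P-s["eef_pos"]))
E
python3 go.py 433 -227 65.5 0.113
```

```text
edge top corner [ 587.01810107 -216.03434816  114.        ]
exp [ 583.65113853 -216.08544748]
exp [ 583.56132679 -215.29755536]
edge in tool [152.46668038  10.5353828   39.37784211]
d [-2.   4.9 88.3] rv [-0.001  0.001 -0.004] clock 5.65 F [-0.1 -0.1 -2.9] gap 63.9 [ 434.5 -222.   153.8] [-3.141e+00  1.000e-03  1.090e-01]
```

To row units: 88 mm is 17.6, 60 mm is 12.

```bash
python3 -m creep '[[[-0.2,0.6,6],[0,0,-0.004]],[[-0.4,1,12],[0,0,-0.004]],[[-0.4,1,16],[0,0,-0.004]],[[-0.4,1,17.6],[0,0,-0.004]],[[-0.4,1,17.6],[0,0,-0.004]]]'
python3 -m creep '[[[0,0,0],[0,0,0]],[[0,0,0],[0,0,0]],[[0,0,0],[0,0,0]]]'
python3 go.py 433 -227 65.5 0.113
python3 - <<'E'
from h import *
s,p,d=wrist(); c=cv2.resize(p[0:150,250:400],None,fx=4,fy=4,interpolation=3); cv2.imwrite("pics/w5c.png",c[:,:,::-1])
E
```

```text
clock: 6.15
eef_pos: [433.0, -227.4, 65.9]
eef_rot: [-3.141, 0.001, 0.113]
wrist_force: [0.2, 0.4, -1.7]
finger_gap: 64.4
finger_force: 6.8
clock: 6.45
eef_pos: [433.5, -228.3, 67.3]
eef_rot: [3.141, -0.001, 0.112]
wrist_force: [-0.4, -0.5, -1.5]
finger_gap: 64.5
finger_force: 6.8
d [-0.3 -1.4  1.8] rv [ 0.001 -0.001 -0.001] clock 6.45 F [-0.4 -0.5 -1.5] gap 64.5 [ 433.5 -228.3   67.3] [ 3.141e+00 -1.000e-03  1.120e-01]
```

View pics/w5c.png

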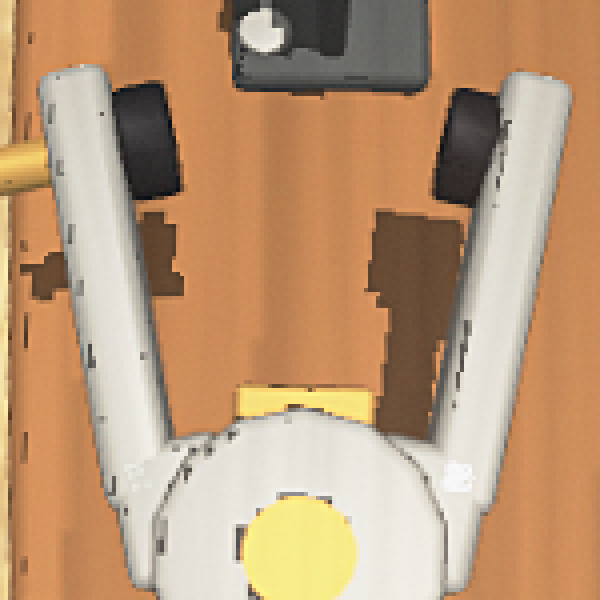

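No picture views are left, so from here I go by numbers. I'll advance while watching the force.

To row units: 30 mm is 6, 8 mm is 1.6.

```bash
python3 -m creep '[[[1.6,0,0.3],[0,0,0]],[[3.2,0,0.3],[0,0,0]],[[4.8,0,0.3],[0,0,0]],[[6,0,0.3],[0,0,0]],[[6,0,0.3],[0,0,0]]]'
python3 -m creep '[[[1,0,0],[0,0,0]],[[2,0,0],[0,0,0]],[[2.8,0,0],[0,0,0]],[[3.2,0,0],[0,0,0]],[[3.2,0,0],[0,0,0]]]'
python3 go.py 433 -227 65.5 0.113
```

```text
clock: 7.0
eef_pos: [463.6, -224.6, 64.8]
eef_rot: [-3.142, 0.0, 0.112]
wrist_force: [0.4, -0.3, -2.4]
finger_gap: 64.0
finger_force: 6.8
clock: 7.5
eef_pos: [479.0, -222.9, 64.9]
eef_rot: [-3.142, 0.0, 0.112]
wrist_force: [0.0, 0.4, -2.2]
finger_gap: 64.3
finger_force: 6.8
d [-46.1  -1.1  -0.6] rv [-0.     0.    -0.001] clock 7.5 F [ 0.   0.4 -2.2] gap 64.3 [ 479.  -222.9   64.9] [-3.142  0.     0.112]
```

```bash
python3 -m creep '[[[0.4,0,0],[0,0,0]],[[0.8,0,0],[0,0,0]],[[1.2,0,0],[0,0,0]],[[1.4,0,0],[0,0,0]],[[1.4,0,0],[0,0,0]]]'|egrep 'pos|wrist'
python3 -m creep '[[[0.14,0,0],[0,0,0]],[[0.26,0,0],[0,0,0]],[[0.4,0,0],[0,0,0]],[[0.4,0,0],[0,0,0]]]'|egrep 'pos|wrist'
```

```text
eef_pos: [485.8, -222.2, 64.9]
wrist_force: [-0.5, -0.1, -2.2]
eef_pos: [487.8, -222.0, 64.9]
wrist_force: [0.4, 0.6, -1.8]
```

To row units: 1 mm is 0.2, 0.5 mm is 0.1.

```bash
python3 -m creep '[[[0.1,0,0],[0,0,0]],[[0.2,0,0],[0,0,0]],[[0.2,0,0],[0,0,0]]]'|egrep 'pos|wrist'
```

```text
eef_pos: [488.8, -221.9, 64.9]
wrist_force: [0.4, -1.1, -1.9]
```

```bash
python3 -m creep '[[[0.1,0,0],[0,0,0]],[[0.2,0,0],[0,0,0]],[[0.2,0,0],[0,0,0]]]'|egrep 'pos|wrist'
```

```text
eef_pos: [489.8, -221.8, 64.9]
wrist_force: [0.9, 0.1, -2.4]
```

```bash
for i in 1; do python3 -m creep '[[[0.1,0,0],[0,0,0]],[[0.2,0,0],[0,0,0]],[[0.2,0,0],[0,0,0]]]'|egrep 'pos|wrist'; done
```

```text
eef_pos: [490.8, -221.7, 64.9]
wrist_force: [0.1, -0.3, -3.0]
```

To row units: 1 mm is 0.2, 0.5 mm is 0.1.

```bash
python3 -m creep '[[[0.1,0,0],[0,0,0]],[[0.2,0,0],[0,0,0]],[[0.2,0,0],[0,0,0]]]'|egrep 'pos|wrist'
```

```text
eef_pos: [491.8, -221.5, 64.9]
wrist_force: [-0.1, 0.1, -2.2]
```

```bash
python3 -m creep '[[[0.1,0,0],[0,0,0]],[[0.2,0,0],[0,0,0]],[[0.2,0,0],[0,0,0]]]'|egrep 'pos|wrist'
```

```text
eef_pos: [492.7, -221.4, 64.9]
wrist_force: [-0.3, 0.6, -1.5]
```

```bash
python3 -m creep '[[[0.1,0,0],[0,0,0]],[[0.2,0,0],[0,0,0]],[[0.2,0,0],[0,0,0]]]'|egrep 'pos|wrist'
```

```text
eef_pos: [493.8, -221.3, 64.9]
wrist_force: [0.2, -0.6, -2.0]
```

To row units: 1 mm is 0.2, 0.5 mm is 0.1.

```bash
python3 -m creep '[[[0.1,0,0],[0,0,0]],[[0.2,0,0],[0,0,0]],[[0.2,0,0],[0,0,0]]]'|egrep 'pos|wrist'
```

```text
eef_pos: [494.4, -221.2, 64.8]
wrist_force: [-3.7, -0.9, -2.6]
```

```bash
python3 -m creep '[[[0.1,0,0],[0,0,0]],[[0.2,0,0],[0,0,0]],[[0.2,0,0],[0,0,0]]]'|egrep 'pos|wrist'
```

```text
eef_pos: [494.6, -221.0, 64.4]
wrist_force: [-8.1, -1.4, -1.5]
```

Contact with the stop shows at TCP x of about 494.3. I'll ease off to a light bearing, then squeeze in steps with a capped force.

Careful with the scale: shifts go in units of 5 mm. That gives: -0.7 mm is -0.14.

```bash
python3 -m creep '[[[-0.14,0,0],[0,0,0]],[[-0.14,0,0],[0,0,0]],[[-0.14,0,0],[0,0,0]]]' 58 20
python3 -m creep '[[[0,0,0],[0,0,0]],[[0,0,0],[0,0,0]],[[0,0,0],[0,0,0]]]' 54 20 | egrep -v rot
```

```text
clock: 11.1
eef_pos: [493.6, -220.8, 64.3]
eef_rot: [-3.14, 0.003, 0.112]
wrist_force: [-9.7, 1.1, -1.5]
finger_gap: 58.1
finger_force: 8.6
clock: 11.4
eef_pos: [493.4, -220.9, 64.2]
wrist_force: [-11.6, 1.0, -0.7]
finger_gap: 54.5
finger_force: 9.1
```

```bash
python3 -m creep '[[[0,0,0],[0,0,0]],[[0,0,0],[0,0,0]],[[0,0,0],[0,0,0]]]' 51.5 20 | egrep -v rot
```

```text
clock: 11.7
eef_pos: [493.2, -220.9, 64.1]
wrist_force: [-13.1, -0.4, -0.9]
finger_gap: 51.9
finger_force: 11.6
```

```bash
python3 -m creep '[[[-0.2,0,0],[0,0,0]],[[-0.3,0,0],[0,0,0]],[[-0.3,0,0],[0,0,0]]]' | egrep -v rot
python3 -m creep '[[[0,0,0],[0,0,0]],[[0,0,0],[0,0,0]],[[0,0,0],[0,0,0]]]' 50 | egrep -v rot
```

```text
clock: 12.0
eef_pos: [493.1, -221.2, 64.7]
wrist_force: [-5.3, -0.2, -2.8]
finger_gap: 51.4
finger_force: 9.3
clock: 12.3
eef_pos: [492.9, -221.3, 64.6]
wrist_force: [-8.3, 0.2, -2.8]
finger_gap: 50.3
finger_force: 11.3
```

```bash
python3 -m creep '[[[-0.14,0,0],[0,0,0]],[[-0.14,0,0],[0,0,0]],[[-0.14,0,0],[0,0,0]]]' 49 | egrep -v rot
```

```text
clock: 12.6
eef_pos: [492.6, -221.5, 64.9]
wrist_force: [-5.5, -0.2, -3.2]
finger_gap: 49.3
finger_force: 10.9
```

```bash
python3 -m creep '[[[-0.1,0,0],[0,0,0]],[[-0.1,0,0],[0,0,0]],[[-0.1,0,0],[0,0,0]]]' 48 | egrep -v rot
```

```text
clock: 12.9
eef_pos: [492.4, -221.6, 65.0]
wrist_force: [-3.3, -2.1, -4.5]
finger_gap: 48.3
finger_force: 10.8
```

```bash
python3 -m creep '[[[-0.1,0,0],[0,0,0]],[[-0.1,0,0],[0,0,0]],[[-0.1,0,0],[0,0,0]]]' 47 | egrep -v rot
```

```text
clock: 13.2
eef_pos: [492.1, -221.6, 65.1]
wrist_force: [0.4, -2.4, -2.8]
finger_gap: 47.4
finger_force: 12.4
```

To row units: 0.6 mm is 0.12, 0.5 mm is 0.1.

```bash
python3 -m creep '[[[0.12,0.1,0],[0,0,0]],[[0.12,0.1,0],[0,0,0]],[[0.12,0.1,0],[0,0,0]]]' 46.5 | egrep -v rot
```

```text
clock: 13.5
eef_pos: [492.2, -221.9, 64.8]
wrist_force: [-5.7, -1.5, -2.1]
finger_gap: 46.6
finger_force: 14.6
```

To row units: 0.5 mm is 0.1.

```bash
python3 -m creep '[[[0,0.1,0],[0,0,0]],[[0,0.1,0],[0,0,0]],[[0,0.1,0],[0,0,0]]]' 45.5 | egrep -v rot
```

```text
clock: 13.8
eef_pos: [492.0, -222.3, 64.7]
wrist_force: [-6.3, -1.6, -1.6]
finger_gap: 46.2
finger_force: 16.1
```

To row units: -0.3 mm is -0.06, 0.3 mm is 0.06.

```bash
python3 -m creep '[[[-0.06,0.06,0],[0,0,0]],[[-0.06,0.06,0],[0,0,0]],[[-0.06,0.06,0],[0,0,0]]]' 44.5 20| egrep -v rot
```

```text
clock: 14.1
eef_pos: [491.8, -222.6, 64.7]
wrist_force: [-6.8, -1.2, -3.1]
finger_gap: 44.7
finger_force: 15.0
```

```bash
python3 -m creep '[[[-0.04,0.06,0],[0,0,0]],[[-0.04,0.06,0],[0,0,0]],[[-0.04,0.06,0],[0,0,0]]]' 43.5 20| egrep -v rot
```

```text
clock: 14.4
eef_pos: [491.6, -223.0, 64.7]
wrist_force: [-5.9, -1.6, -1.8]
finger_gap: 43.8
finger_force: 14.1
```

To row units: 0.4 mm is 0.08, -0.3 mm is -0.06.

```bash
python3 -m creep '[[[-0.06,0.08,0],[0,0,0]],[[-0.06,0.08,0],[0,0,0]],[[-0.06,0.08,0],[0,0,0]]]' 42 20| egrep -v rot
```

```text
clock: 14.7
eef_pos: [491.4, -223.4, 64.7]
wrist_force: [-6.0, -1.1, -2.4]
finger_gap: 42.2
finger_force: 12.8
```

To row units: 0.5 mm is 0.1, -0.3 mm is -0.06.

```bash
python3 -m creep '[[[-0.06,0.1,0],[0,0,0]],[[-0.06,0.1,0],[0,0,0]],[[-0.06,0.1,0],[0,0,0]]]' 40.5 20| egrep -v rot
```

```text
clock: 15.0
eef_pos: [491.2, -223.9, 64.7]
wrist_force: [-6.0, -1.2, -2.3]
finger_gap: 40.5
finger_force: 12.6
```

To row units: 0.4 mm is 0.08, -0.2 mm is -0.04.

```bash
python3 -m creep '[[[-0.04,0.08,0],[0,0,0]],[[-0.04,0.08,0],[0,0,0]],[[-0.04,0.08,0],[0,0,0]]]' 39 20| egrep -v rot
```

```text
clock: 15.3
eef_pos: [490.9, -224.4, 64.7]
wrist_force: [-6.0, -1.7, -2.3]
finger_gap: 38.9
finger_force: 11.7
```

To row units: 0.4 mm is 0.08, -0.2 mm is -0.04.

```bash
python3 -m creep '[[[-0.04,0.08,0],[0,0,0]],[[-0.04,0.08,0],[0,0,0]],[[-0.04,0.08,0],[0,0,0]]]' 37.5 20| egrep -v rot
```

```text
clock: 15.6
eef_pos: [490.7, -224.8, 64.7]
wrist_force: [-6.4, -0.9, -2.5]
finger_gap: 38.1
finger_force: 15.4
```

To row units: 0.3 mm is 0.06, -0.2 mm is -0.04.

```bash
python3 -m creep '[[[-0.04,0.06,0],[0,0,0]],[[-0.04,0.06,0],[0,0,0]],[[-0.04,0.06,0],[0,0,0]]]' 36.5 20| egrep -v rot
python3 - <<'E'
from h import *
# tag head position check from the scene camera: red pixels
p,d=manip.camera("scene"); hsv=cv2.cvtColor(p,cv2.COLOR_RGB2HSV); m=(cv2.inRange(hsv,(0,120,60),(8,255,255))|cv2.inRange(hsv,(172,120,60),(180,255,255)))[170:200,350:380]
q=np.argwhere(m)[:,::-1]; print(len(q), q.mean(0)+[350,170] if len(q) else '')
E
```

```text
clock: 15.9
eef_pos: [490.6, -225.1, 64.7]
wrist_force: [-6.6, -0.8, -2.5]
finger_gap: 37.0
finger_force: 19.5
9 [362.55555556 180.88888889]
```

Force builds against a hard stop at width 37, so the tag is home. Now I'll open in place.

```bash
python3 -m creep '[[[0,0,0],[0,0,0]],[[0,0,0],[0,0,0]],[[0,0,0],[0,0,0]],[[0,0,0],[0,0,0]]]' 50 20| egrep -v rot
python3 -m creep '[[[0,0,0],[0,0,0]],[[0,0,0],[0,0,0]],[[0,0,0],[0,0,0]],[[0,0,0],[0,0,0]]]' 64 15| egrep -v rot
python3 - <<'E'
from h import *
p,d=manip.camera("scene"); hsv=cv2.cvtColor(p,cv2.COLOR_RGB2HSV); m=(cv2.inRange(hsv,(0,120,60),(8,255,255))|cv2.inRange(hsv,(172,120,60),(180,255,255)))[170:200,350:380]
q=np.argwhere(m)[:,::-1]; print(len(q), q.mean(0)+[350,170] if len(q) else '')
O=np.array([523,-222.6]);y=.11
for yy in(14,8): print(yy,proj("scene",[*(O+np.array([[np.cos(y),-np.sin(y)],[np.sin(y),np.cos(y)]])@[90,yy]),80]))
E
```

```text
clock: 16.35
eef_pos: [491.4, -225.2, 65.1]
wrist_force: [-0.3, -0.1, -2.2]
finger_gap: 50.0
finger_force: 8.9
clock: 16.75
eef_pos: [491.1, -225.2, 64.9]
wrist_force: [-0.0, 0.3, -2.0]
finger_gap: 64.2
finger_force: 6.8
21 [361.76190476 181.76190476]
14 [[361.33195922 183.72998339]]
8 [[362.18064105 182.54658758]]
```

```bash
python3 -m creep '[[[-0.6,0,0],[0,0,0]],[[-1.6,0,0],[0,0,0]],[[-2.8,0,0],[0,0,0]],[[-4,0,0],[0,0,0]]]' | egrep -v rot
python3 -m creep '[[[-2,0,0],[0,0,0]],[[-4,0,0],[0,0,0]],[[-7,0,0],[0,0,0]],[[-10,0,0],[0,0,0]],[[-12,0,0],[0,0,0]]]' | egrep -v rot
python3 -m creep '[[[0,0,-4],[0,0,0]],[[0,0,-10],[0,0,0]],[[0,0,-18],[0,0,0]],[[0,0,-18],[0,0,0]],[[0,0,-18],[0,0,0]]]' | egrep -v rot
python3 - <<'E'
from h import *; import pickle
s,p,d=wrist(); pickle.dump((s,p,d),open("w6.pkl","wb"))
hsv=cv2.cvtColor(p,cv2.COLOR_RGB2HSV)
p0=pickle.load(open("w4.pkl","rb"))
for S,P in((p0[0],p0[1]),(s,p)):
    H=cv2.cvtColor(P,cv2.COLOR_RGB2HSV); z=S["eef_pos"][2]+14.5
    g=cv2.inRange(H,(18,90,200),(32,255,255)); g[:112]=0;g[165:]=0;g[:,:300]=0;g[:,350:]=0
    q=np.argwhere(g)[:,::-1]; w=wplane(S,q.mean(0),z+9)[0]; A=R.from_euler("xyz",S["eef_rot"]); print("pivot tool",len(q),A.inv().apply(w-S["eef_pos"]).round(1))
    m=cv2.inRange(H,(108,90,30),(130,255,255)); m[:230]=0; m[:,:240]=0;m[:,400:]=0; m[330:]=0
    for a,b in((240,320),(320,400)):
        k=np.argwhere(m[:,a:b])[:,::-1]+[a,0]; W=A.inv().apply(wplane(S,k,z+9)-S["eef_pos"])[:,:2].astype(np.float32); f=cv2.fitLine(W,2,0,.01,.01).ravel(); print(len(k),np.arctan(f[1]/f[0]).round(3),f[2:])
E
python3 go.py 491.7 158.8 154 -0.156
```

```text
clock: 17.2
eef_pos: [470.6, -227.5, 64.9]
wrist_force: [-0.4, 0.0, -1.6]
finger_gap: 64.1
finger_force: 6.8
clock: 17.7
eef_pos: [410.3, -234.2, 65.0]
wrist_force: [-0.3, -0.3, -2.3]
finger_gap: 64.3
finger_force: 6.8
clock: 18.2
eef_pos: [411.5, -234.3, 155.1]
wrist_force: [0.1, 0.7, -2.9]
finger_gap: 64.2
finger_force: 6.8
pivot tool 625 [ 74.6  -0.3 -23.6]
2581 0.057 [ 13.631929 -26.616795]
2455 -0.038 [13.182867 24.247103]
pivot tool 638 [ 74.   -0.9 -23.4]
2551 0.047 [ 13.226706 -26.797535]
2435 -0.045 [12.88726  24.230404]
d [ 1.239e+02 -3.814e+02  3.000e-01] rv [-0.     0.001  0.268] clock 18.25 F [-0.4  0.2 -2.9] gap 63.9 [ 411.1 -234.   154.1] [-3.141e+00  1.000e-03  1.120e-01]
```

To row units: -40 mm is -8, -190 mm is -38.

```bash
python3 -m creep '[[[2.4,-8,0],[0,0,0]],[[4.8,-16,0],[0,0,0]],[[7.6,-24,0],[0,0,0]],[[10.4,-32,0],[0,0,0]],[[12.4,-38,0],[0,0,0]]]' | egrep -v rot
python3 -m creep '[[[2.4,-7.6,0],[0,0,0.05]],[[4.8,-15.2,0],[0,0,0.11]],[[7.2,-22.8,0],[0,0,0.17]],[[9.6,-30.4,0],[0,0,0.23]],[[12.4,-38,0],[0,0,0.275]]]' | egrep -v rot
python3 -m creep '[[[0,0,0],[0,0,0]],[[0,0,0],[0,0,0]],[[0,0,0],[0,0,0]]]' | egrep -v rot
python3 go.py 492.3 158.8 40 -0.163
```

```text
clock: 18.75
eef_pos: [451.4, -36.2, 153.4]
wrist_force: [0.4, -0.7, -2.2]
finger_gap: 64.2
finger_force: 6.8
clock: 19.25
eef_pos: [491.7, 158.8, 153.2]
wrist_force: [0.6, -0.7, -3.1]
finger_gap: 64.2
finger_force: 6.8
clock: 19.55
eef_pos: [491.9, 156.5, 154.0]
wrist_force: [-0.6, -0.6, -2.3]
finger_gap: 64.3
finger_force: 6.8
d [ 1.00e-01 -2.50e+00  1.14e+02] rv [ 0.001  0.002 -0.   ] clock 19.55 F [-0.6 -0.6 -2.3] gap 64.3 [491.9 156.5 154. ] [ 3.141e+00  2.000e-03 -1.630e-01]
```

To row units: 110 mm is 22, 90 mm is 18.

```bash
python3 -m creep '[[[0,-0.48,6],[0,0,0]],[[0,-0.48,12],[0,0,0]],[[0,-0.48,18],[0,0,0]],[[0,-0.48,22],[0,0,0]],[[0,-0.48,22],[0,0,0]]]' | egrep -v rot
python3 -m creep '[[[0,0,1.2],[0,0,0]],[[0,0,2.4],[0,0,0]],[[0,0,3.6],[0,0,0]],[[0,0,3.6],[0,0,0]]]' 
python3 go.py 492.3 158.8 19.9 -0.163
```

```text
clock: 20.05
eef_pos: [491.2, 158.2, 42.5]
wrist_force: [0.0, -0.5, -1.6]
finger_gap: 64.1
finger_force: 6.8
clock: 20.45
eef_pos: [492.6, 159.5, 26.6]
eef_rot: [3.141, 0.0, -0.163]
wrist_force: [-0.2, -0.2, -1.9]
finger_gap: 64.2
finger_force: 6.8
d [-0.2  0.8  6.7] rv [ 0.  0. -0.] clock 20.45 F [-0.2 -0.2 -1.9] gap 64.2 [492.6 159.5  26.6] [ 3.141  0.    -0.163]
```

```bash
python3 -m creep '[[[0,0.12,0.4],[0,0,0]],[[0,0.12,0.8],[0,0,0]],[[0,0.12,1],[0,0,0]],[[0,0.12,1],[0,0,0]]]' | egrep -v rot
python3 -m creep '[[[0,0,0.1],[0,0,0]],[[0,0,0.2],[0,0,0]],[[0,0,0.2],[0,0,0]]]' | egrep -v rot
```

```text
clock: 20.85
eef_pos: [492.7, 159.1, 21.9]
wrist_force: [0.6, -0.0, -1.8]
finger_gap: 64.4
finger_force: 6.8
clock: 21.15
eef_pos: [492.7, 159.1, 20.9]
wrist_force: [1.1, 0.6, -2.1]
finger_gap: 64.2
finger_force: 6.8
```

To row units: 0.8 mm is 0.16, 0.5 mm is 0.1.

```bash
python3 -m creep '[[[0,0,0.1],[0,0,0]],[[0,0,0.16],[0,0,0]],[[0,0,0.16],[0,0,0]]]' | egrep -v rot
```

```text
clock: 21.45
eef_pos: [492.8, 159.1, 20.1]
wrist_force: [0.2, 0.5, -1.8]
finger_gap: 64.6
finger_force: 6.8
```

```bash
python3 -m creep '[[[0,0,0.08],[0,0,0]],[[0,0,0.16],[0,0,0]],[[0,0,0.16],[0,0,0]]]' | egrep -v rot
```

```text
clock: 21.75
eef_pos: [492.8, 159.1, 19.9]
wrist_force: [-3.0, -1.4, 5.7]
finger_gap: 64.0
finger_force: 7.1
```

To row units: 0.7 mm is 0.14, 0.4 mm is 0.08.

```bash
python3 -m creep '[[[0,0,0.08],[0,0,0]],[[0,0,0.14],[0,0,0]],[[0,0,0.14],[0,0,0]]]' | egrep -v rot
```

```text
clock: 22.05
eef_pos: [493.2, 159.1, 19.5]
wrist_force: [-1.8, -1.3, 8.7]
finger_gap: 64.2
finger_force: 6.2
```

```bash
python3 -m creep '[[[0,0,-0.16],[0,0,0]],[[0,0,-0.16],[0,0,0]]]' | egrep -v rot
python3 -m creep '[[[0,0,0],[0,0,0]],[[0,0,0],[0,0,0]],[[0,0,0],[0,0,0]],[[0,0,0],[0,0,0]]]' 90| egrep -v rot
python3 -m creep '[[[0,0,-3],[0,0,0]],[[0,0,-8],[0,0,0]],[[0,0,-16],[0,0,0]],[[0,0,-24],[0,0,0]],[[0,0,-32],[0,0,0]]]' | egrep -v rot
python3 -m creep '[[[0,0,-1],[0,0,0]],[[0,0,-1],[0,0,0]],[[0,0,-1],[0,0,0]]]' | egrep -v rot
python3 - <<'E'
from h import *
np.set_printoptions(suppress=True,precision=3)
s,p,d=wrist()
hsv=cv2.cvtColor(p,cv2.COLOR_RGB2HSV); m=cv2.inRange(hsv,(108,90,30),(130,255,255)); m[:,:220]=0;m[:,420:]=0;m[330:]=0
for a,b in((220,315),(315,420)):
    W=wplane(s,np.argwhere(m[:,a:b])[:,::-1]+[a,0],38)[:,:2].astype(np.float32)
    f=cv2.fitLine(W,cv2.DIST_HUBER,0,.01,.01).ravel(); f[:2]*=np.sign(f[0]); t=(W-f[2:])@f[:2]; print(len(W),f,np.arctan2(f[1],f[0]),"rear",f[2:]+f[:2]*np.percentile(t,1))
q,d=manip.camera("top"); q0=np.load("top.npz")["p"]
for I in(q0,q):
    H=cv2.cvtColor(I,cv2.COLOR_RGB2HSV); 
    B=cv2.inRange(H,(105,110,50),(130,255,255))[240:330,235:310]; k=np.argwhere(B)[:,::-1]; print("top blue",len(k),k.mean(0)+[235,240] if len(k) else '')
S,_=manip.camera("scene"); S0=np.load("scene.npz")["p"]
for I in(S0,S):
    H=cv2.cvtColor(I,cv2.COLOR_RGB2HSV); B=cv2.inRange(H,(105,120,60),(128,255,255))[270:330,300:370]; k=np.argwhere(B)[:,::-1]; print("scene blue",len(k),k.mean(0)+[300,270] if len(k) else '')
    m=(cv2.inRange(H,(0,120,60),(8,255,255))|cv2.inRange(H,(172,120,60),(180,255,255)))[170:200,350:380]; k=np.argwhere(m)[:,::-1]; print("head",len(k),k.mean(0)+[350,170])
E
```

```text
clock: 22.25
eef_pos: [492.9, 159.1, 19.6]
wrist_force: [-1.1, 0.5, 2.4]
finger_gap: 64.5
finger_force: 6.8
clock: 22.65
eef_pos: [492.7, 159.1, 19.4]
wrist_force: [0.3, 1.1, 0.7]
finger_gap: 89.4
finger_force: 0.0
clock: 23.15
eef_pos: [492.5, 159.0, 181.1]
wrist_force: [-0.5, 0.2, -0.9]
finger_gap: 89.7
finger_force: 0.0
clock: 23.45
eef_pos: [492.2, 158.9, 183.1]
wrist_force: [-0.3, 0.4, -0.2]
finger_gap: 90.1
finger_force: 0.0
1163 [  0.967  -0.255 485.444 192.113] -0.2582835 rear [438.584 204.493]
1154 [  0.997  -0.079 475.263 133.646] -0.07931345 rear [427.324 137.456]
top blue 137 [267.044 295.029]
top blue 0 
scene blue 214 [332.879 299.561]
head 25 [360.88 183.48]
scene blue 33 [335.515 316.818]
head 2 [362.5 181. ]
```

To row units: 180 mm is 36, 140 mm is 28.

```bash
python3 -m creep '[[[-7.2,6.6,-0.8],[0,0,0]],[[-14.4,13.2,-1.6],[0,0,0]],[[-21.6,19.8,-2.4],[0,0,0]],[[-26,28,-4],[0,0,0]],[[-26,36,-4],[0,0,0]]]' | egrep pos
python3 -m creep '[[[0,9,0],[0,0,0]],[[0,18,0],[0,0,0]],[[0,27,0],[0,0,0]],[[0,36,0],[0,0,0]],[[0,45,0],[0,0,0]]]' | egrep pos
python3 -m creep '[[[-4,8,0],[0,0,0]],[[-8,16,0],[0,0,0]],[[-12,24,0],[0,0,0]],[[-16,32,0],[0,0,0]],[[-18,36,0],[0,0,0]]]' | egrep pos
python3 -m creep '[[[0,0,0],[0,0,0]],[[0,0,0],[0,0,0]],[[0,0,0],[0,0,0]]]' | egrep -v rot
python3 - <<'E'
from h import *
for n,b in(("top",(240,330,235,310)),("scene",(270,330,300,370))):
    for I in(np.load(n+".npz")["p"],manip.camera(n)[0]):
        H=cv2.cvtColor(I,cv2.COLOR_RGB2HSV); k=np.argwhere(cv2.inRange(H,(105,110,60),(128,255,255))[b[0]:b[1],b[2]:b[3]])[:,::-1]; print(n,"blue",len(k),k.mean(0)+[b[2],b[0]] if len(k) else '')
        if n=="scene":
            m=(cv2.inRange(H,(0,120,60),(8,255,255))|cv2.inRange(H,(172,120,60),(180,255,255)))[170:200,350:380]; k=np.argwhere(m)[:,::-1]; print("head",len(k),k.mean(0)+[350,170] if len(k) else '')
    df=cv2.absdiff(np.load(n+".npz")["p"],I).max(2)>60; print(n,"changed",[tuple(s) for s in cv2.connectedComponentsWithStats(df.astype(np.uint8))[2][1:] if s[4]>40])
E
```

```text
eef_pos: [333.2, 2.1, 204.7]
eef_pos: [297.7, -221.2, 204.0]
eef_pos: [178.5, -384.2, 203.6]
clock: 25.4
eef_pos: [181.1, -381.7, 204.2]
wrist_force: [0.2, 0.0, 0.5]
finger_gap: 90.1
finger_force: 0.0
top blue 137 [267.04379562 295.02919708]
top blue 142 [266.30985915 294.13380282]
top changed [(np.int32(304), np.int32(341), np.int32(96), np.int32(86), np.int32(5972)), (np.int32(216), np.int32(348), np.int32(87), np.int32(132), np.int32(4171)), (np.int32(400), np.int32(396), np.int32(137), np.int32(28), np.int32(1601)), (np.int32(536), np.int32(408), np.int32(87), np.int32(72), np.int32(4038)), (np.int32(267), np.int32(431), np.int32(18), np.int32(14), np.int32(115))]
scene blue 236 [333.3559322  299.40677966]
head 25 [360.88 183.48]
scene blue 241 [332.2780083  300.00414938]
head 27 [361.59259259 182.07407407]
scene changed [(np.int32(529), np.int32(0), np.int32(25), np.int32(41), np.int32(377)), (np.int32(494), np.int32(79), np.int32(31), np.int32(104), np.int32(338)), (np.int32(602), np.int32(99), np.int32(38), np.int32(12), np.int32(194)), (np.int32(591), np.int32(110), np.int32(34), np.int32(34), np.int32(698)), (np.int32(576), np.int32(163), np.int32(25), np.int32(29), np.int32(435)), (np.int32(569), np.int32(194), np.int32(18), np.int32(16), np.int32(201)), (np.int32(557), np.int32(216), np.int32(21), np.int32(29), np.int32(342)), (np.int32(557), np.int32(257), np.int32(17), np.int32(12), np.int32(110)), (np.int32(448), np.int32(283), np.int32(22), np.int32(39), np.int32(594)), (np.int32(318), np.int32(298), np.int32(24), np.int32(25), np.int32(51)), (np.int32(484), np.int32(304), np.int32(20), np.int32(8), np.int32(60)), (np.int32(442), np.int32(325), np.int32(7), np.int32(17), np.int32(51)), (np.int32(471), np.int32(371), np.int32(62), np.int32(22), np.int32(611))]
```

```bash
python3 -c "
from cell import manip
print(manip.sign_off())"
```

```text
the job is handed in; nothing more can be done
None
```

The job is handed in at about 25 s: the tag's stud is home (handles met a hard stop at 37 mm, head still shifted after release), and the pliers lie flat on their rest within about 3 mm of where they lay. The jaw edge bore on the stop with about 3 to 8 N for most of the squeeze, but it peaked at about 13 N early on before I backed off, and contact was briefly lost once.

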